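# Shut the receipt printer after a roll change and press feed

## Task

The receipt printer on the counter has just had a new roll dropped in and its cover is still standing open. Push the cover over from behind so that it drops shut, press its front edge down until it snaps fully home, then press the feed key down and let it spring back. Only push, with the fingertips or the outside of the fingers: never take the cover between them, do not force anything, and leave the spare roll, the sauce bottle and the tape dispenser where they stand.

Things in the scene. Friction and masses are not known exactly. Their poses are not given: they have to be found in the camera images.
- printer: White receipt printer, fixed: 160 mm deep (its x), 140 wide (y), 130 high (z). Origin: centre of its underside, on the counter. Its front (dark panel) faces its -x, towards the robot, turned up to 0.5 rad either way. The flat front deck is the foremost 33 mm of its top, at z = 130; behind the deck is the open paper well with a roll in it, which the cover closes.
- cover (a joint): Angle in rad of the grey cover: 0 shut and latched, 1.5 to 1.85 standing open (start), 1.9 rear stop. It keeps its place near upright (0.5 N at the edge moves it); below about 1.1 it falls by itself within 1.5 s and comes to rest on two sprung hooks at about 0.09, its edge 10 mm high. Pressed at the front edge (about 6 N; up to 15 N on the stop is fine) it snaps past them and stays at 0.
- cover_hinge (a point): Middle of the cover's hinge line, which runs along the printer's y at x = +62, z = 120 mm in the printer's frame. The opening cover swings up and to the rear. The point turns with the cover: x from its free edge to the hinge, z out of its outer face.
- cover_edge (a point): Middle of the cover's front (free) edge, on its outer face: 107 mm from the hinge line along the cover and 10 mm outside it. Turns with the cover; axes as at the hinge. Shell 4 mm thick, 105 long, 120 wide, with side skirts reaching 13 mm below it. Shut, the outer face is level with the deck (z = 130 mm); upright, the edge is at z = 227 mm.
- feed_key (a joint): Travel in m of the teal feed key on the front deck: 0 up, 0.003 fully down. Fully down at about 4 N; springs back when let go.
- feed_key_top (a point): Centre of the top of the teal feed key: 14 mm (x) by 24 mm (y), 5 mm proud of the deck, at x = -63.5, y = -45, z = 135 mm in the printer's frame (front corner, on the robot's right). Pressed straight down.
- spare_roll: Loose spare paper roll standing on end, white, 70 mm across, 80 mm high, beside the printer. Origin: centre of its underside. Leave alone.
- sauce_bottle: Loose red squeeze bottle with a pointed nozzle, 56 mm across, 170 mm high, beside the printer. Origin: centre of its underside. Leave alone.
- tape_dispenser: Loose black desk tape dispenser with an orange roll, 130 mm long (x), 55 mm wide, 88 mm high, behind the printer. Origin: centre of its underside. Leave alone.
Things that resemble listed ones, but are neither listed nor needed, are in the scene too. There is more than one size of the printer; the one meant has the size given above.

How it is judged:
On the way, in this order (a step that is already met when the one before it is completed fails the run):
1. the cover has been tipped over, past upright and down towards the printer (below 0.9 rad) (value of joint cover below 0.9 rad).
2. the cover has been pressed fully home, latched (below 0.03 rad) (value of joint cover below 0.03 rad), for 0.3 s.
3. with the cover shut, the feed key is pressed down at least 2 mm of its 3 mm (value of joint feed_key above 0.002 m and value of joint cover below 0.03 rad), for 0.05 s.
At the end, for the whole second after the job is handed in: The cover is latched shut (below 0.03 rad), the feed key is up again (less than 1 mm down), and the spare roll, sauce bottle and tape dispenser stand upright within 25 mm of where they began (value of joint cover below 0.03 rad and velocity of joint cover below 0.05 rad/s and value of joint feed_key below 0.001 m and distance of each of spare_roll, sauce_bottle, tape_dispenser from where it was at the start of the episode below 0.025 m and angle between each of spare_roll, sauce_bottle, tape_dispenser's own z axis and vertical below 0.25 rad); the robot touches nothing.
It fails at once if a bystander (spare roll, sauce bottle or tape dispenser) is moved by more than 25 mm, lifted or tipped (not (distance of each of spare_roll, sauce_bottle, tape_dispenser from where it was at the start of the episode below 0.025 m and angle between each of spare_roll, sauce_bottle, tape_dispenser's own z axis and vertical below 0.25 rad)).
It fails at once if the cover is taken between the fingers (the point between the pads lies within the cover's shell, or up to 10 mm beyond its edge, while the fingers touch it) (contact force between the fingers and cover above 0.3 N and x of the grasp point in the frame of cover_edge between -0.01 and 0.107 m and y of the grasp point in the frame of cover_edge between -0.065 and 0.065 m and z of the grasp point in the frame of cover_edge between -0.006 and 0.001 m).
It fails at once if the cover is forced with more than 60 N (contact force between the fingers and cover above 60 N).
It also fails if it takes over 48 s, if anything falls off the work surface, if the arm or the gripper's body presses on something with over 40 N, if the wrist force passes 120 N, or if a joint passes its speed limit or range.

## Robot

A 7-joint arm with a two-finger parallel gripper is mounted at the origin on the work surface. World frame = base frame: x ahead of the robot, y to its left, z up, the work surface at z = 0. Lengths are in m, angles in rad, forces in N, time in s.
With the tool pointing down it reaches from about 0.425 to 0.975 m from the base axis. Payload 16.7 kg.
Tool frame: the origin (TCP) lies at the very end of the fingers, on their centre line; the grasp point (between the pads) lies 19 mm behind it (bot.hold_point_z is the distance from the TCP to the grasp point, in m); z points along the fingers, y is the line along which they close (so a half turn about z gives the same grasp; the last joint's range is limited). The gripper opens to 85 mm and grips with 20 to 120 N. Pads are 22 mm wide; open, the fingers measure 114 mm over their backs; the gripper's body (76 mm by 85 mm) begins 54 mm behind the grasp point. The pads swing forward as they close: fully open they stand 13 mm farther back than shut.
Start: joints at [-1.302, 0.426, 0.074, 1.606, -0.034, 1.111, -0.067], TCP at [0.274, 0.617, 0.231] pointing down, gripper open.
Joint ranges: [-2.85, 2.85], [-0.5, 2.14], [-1.23, 1.37], [0.21, 2.46], [-1.02, 4.16], [0.16, 2.05], [-2.73, 2.73]. Speed limits (rad/s): [1.89, 1.89, 2.39, 2.39, 3.01, 3.01, 3.01].

## Interface

Orientations are given as a rotation vector (axis times angle).
In Python, from station import bot gives the robot as it stands.
- The arm moves only by the tool jog_arm, never from a script. Its argument "rows" is a list of rows, each a list of 5 numbers: the shift along the tool's x, y, z in mm, then the turn about the tool's z in degrees, then the finger opening in mm, from 0 to 85.4. A call has 1 to 8 rows; each row is the pose to reach, as a shift and turn from the pose commanded when the call began, along the tool's axes at that moment; what a row does not reach only later rows make up. A row lasts 1/8 s, in which the tool goes at most 62.5 mm and 10.7 degrees, less where a joint would pass 70% of its speed; a pose out of reach is approached as far as the arm can. A call with a gripper value outside its range is refused whole. The fingers move at their own pace and stop on an object; "newtons" is the grip in N (left out, the last holds). Time passes only in rows, so rows that repeat a pose let the fingers close. It gives the time, the measured TCP pose, the force, the opening and the grip force at its end, in the units of the state.
- bot.get_obs(): the state, without advancing time (a new reading comes with each control period).
- bot.get_image(name): name is "scene" or "top" or "wrist"; returns a dict with "color" (384x512x3 uint8, red, green, blue), "K" (3x3 intrinsics, pixels), "k1" (the pictures are not rectified: a ray, as slopes to the right and down, at radius r is drawn at 1 + k1 r^2 times it, then the intrinsics apply), "T" (4x4, takes a point from camera to world coordinates). Camera axes: x right, y down, z forward; pixel columns grow to the right and rows downward; lengths in m; the calibration is good to about 2 mm. A picture is of the moment at which its call begins. There is no depth.
- bot.hand_in(): hands the job in; it is judged then, once.
The state is a dict: "time": time; "qpos": joint angles; "joint_velocities": joint speeds; "joint_torque": joint torques, N m; "eef_pos": TCP position; "ee_rot": TCP orientation; "force": force on the tool from outside, world axes, zero at the start; "torque": the same for the moment, N m; "gripper_width": opening from 0.0 (shut) to 1.0 (fully open); "finger_force": force on a finger pad.
Only numpy, scipy, OpenCV 4.12 (cv2) and the standard library are available. Lean on these libraries where they do the work, as an engineer would, in place of code of your own. Each camera call takes 0.05 s, during which the arm holds its last target. There are 200 camera calls.

## Working session

There is one attempt and no reset: what is moved stays moved. The work goes in short steps, Python scripts to look and compute and a tool call to move; the robot and the scene stay as the last step left them, time stands still between calls to the robot, and variables do not carry over. Pictures are saved under pics/ and viewed, at most 10 in all, crops included, and the job is handed in when it is done.

Besides the shell and the picture viewer there is one more tool, called after ">>>" as name([rows], argument=value, ...), one row to a line, values as JSON. jog_arm: Moves the arm, as the interface text tells. Its arguments: {"type":"object","properties":{"rows":{"type":"array"},"newtons":{"type":"number"}},"required":["rows"]}

```bash
mkdir -p pics; cat > h.py <<'E'
import numpy as np, cv2
from station import bot
def cam(n):
    d=bot.get_image(n); np.savez('last_%s.npz'%n,**{k:np.array(v) for k,v in d.items()}); return d
def load(n): return np.load('last_%s.npz'%n)
def ray(d,u,v):
    K=np.array(d['K']);T=np.array(d['T']);k=float(d['k1'])
    p=cv2.undistortPoints(np.array([[[u,v]]],float),K,np.array([k,0,0,0.]))[0,0]
    r=T[:3,:3]@np.array([p[0],p[1],1]);return T[:3,3],r/np.linalg.norm(r)
def plane(d,u,v,z):
    o,r=ray(d,u,v);return o+r*(z-o[2])/r[2]
def tri(a,pa,b,pb):
    o,r=ray(a,*pa);q,s=ray(b,*pb)
    t=np.linalg.lstsq(np.c_[r,-s],q-o,rcond=None)[0]
    A=o+r*t[0];B=q+s*t[1];return (A+B)/2,np.linalg.norm(A-B)
def proj(d,P):
    T=np.array(d['T']);p=T[:3,:3].T@(np.array(P)-T[:3,3]);return cv2.projectPoints(p.reshape(1,1,3),np.zeros(3),np.zeros(3),np.array(d['K']),np.array([float(d['k1']),0,0,0.]))[0].ravel()
E
python3 - <<'E'
from h import *
ims=[]
for n in ['scene','top']:
    d=cam(n);cv2.imwrite('pics/%s0.png'%n,cv2.resize(d['color'][:,:,::-1],(800,600),interpolation=cv2.INTER_CUBIC))
    print(n,np.round(d['T'],3).tolist(),d['k1'],d['K'][0][0])
print(bot.get_obs())
E
```

```text
scene [[0.807, 0.474, -0.351, 0.872], [0.59, -0.646, 0.484, -0.465], [0.003, -0.598, -0.802, 0.976], [0.0, 0.0, 0.0, 1.0]] -0.09561143758013563 431.9823211828583
top [[-0.009, -0.997, 0.079, 0.409], [-1.0, 0.011, 0.017, 0.049], [-0.017, -0.079, -0.997, 1.141], [0.0, 0.0, 0.0, 1.0]] 0.034420030578803884 459.3397160374055
{'time': 0.1, 'qpos': array([-1.30151499,  0.42667395,  0.07385041,  1.60654134, -0.0341014 ,
        1.11081443, -0.06708685]), 'joint_velocities': array([ 2.65237177e-04, -4.71681289e-04,  5.39506132e-04, -5.10215589e-04,
        1.14725492e-03,  5.44601712e-04,  8.92108679e-05]), 'joint_torque': array([ 7.38390401e-03, -9.51530814e+01,  3.77146259e+00, -4.64401925e+01,
        1.97184324e-02,  6.40427606e-03, -7.81628228e-05]), 'eef_pos': array([0.27435744, 0.61631909, 0.23067829]), 'ee_rot': array([-6.53014920e-01, -3.07280550e+00,  1.83177945e-03]), 'force': array([-0.12154063, -0.17997251,  0.21464145]), 'torque': array([ 0.00463451,  0.04493144, -0.04897264]), 'finger_force': 0.0, 'gripper_width': 0.9977615849024559}
```

View pics/scene0.png

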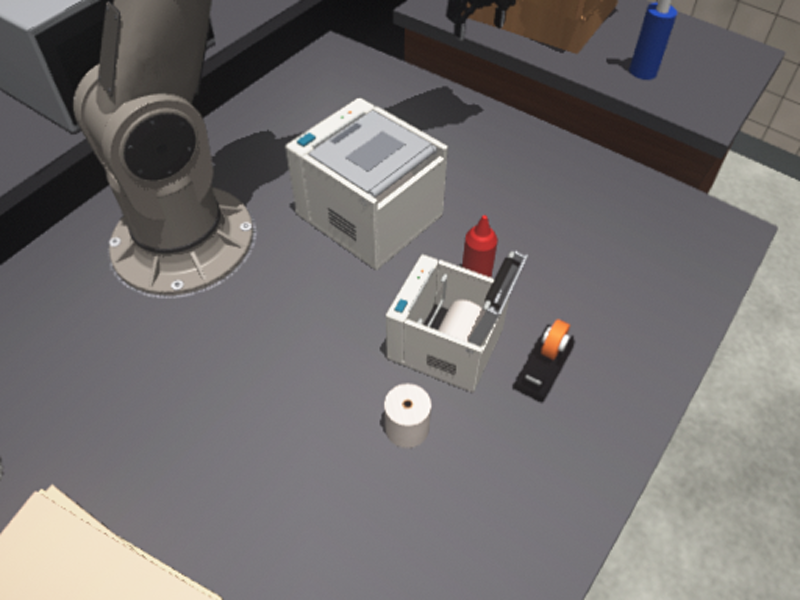

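View pics/top0.png

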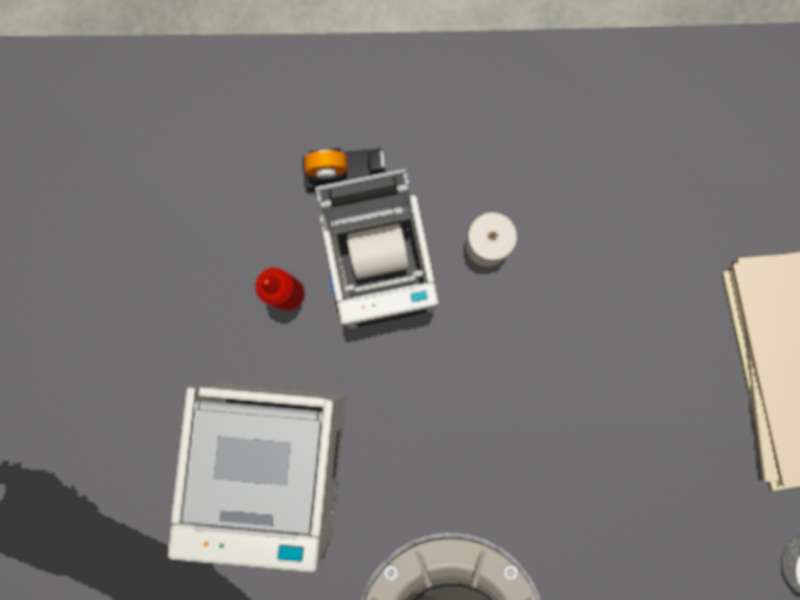

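Scene view (800x600 px): the small printer has its deck at (405,290), key at (402,305) and open cover at (500,295). The bottle is at (480,245), roll at (407,415) and tape dispenser at (547,360). In the top view the key is at (418,296), the deck's front corners at (344,322) and (437,303), and the cover edge runs (320,190)–(407,175). The larger printer, with its cover already shut, is the decoy.

```bash
python3 - <<'E'
from h import *
s=load('scene');t=load('top');f=1.5625
def cen(d,lo,hi,box):
    h=cv2.cvtColor(d['color'],cv2.COLOR_RGB2HSV);m=cv2.inRange(h,lo,hi)
    x0,y0,x1,y1=[int(b/f) for b in box];mm=np.zeros_like(m);mm[y0:y1,x0:x1]=m[y0:y1,x0:x1]
    M=cv2.moments(mm,True);return (M['m10']/M['m00'],M['m01']/M['m00']),M['m00']
ka,n1=cen(s,(85,100,60),(110,255,255),(385,290,420,320))
kb,n2=cen(t,(85,100,60),(110,255,255),(400,280,440,310))
K,e=tri(s,ka,t,kb);print('key',K.round(4),'miss',e,n1,n2)
# front edge of deck, top view
g=cv2.cvtColor(t['color'],cv2.COLOR_RGB2GRAY)
P=[]
for u in range(int(352/f),int(430/f)):
    col=g[int(285/f):int(335/f),u].astype(float); v=np.where(col>150)[0]
    if len(v): P.append(plane(t,u,v.max()+.5+int(285/f),.13)[:2])
P=np.array(P);vx,vy,x0,y0=cv2.fitLine(P.astype(np.float32),cv2.DIST_HUBER,0,.01,.01).ravel()
if vy<0: vx,vy=-vx,-vy
yaw=np.arctan2(-vx,vy);print('yaw',yaw,'n',len(P))
c,sn=np.cos(yaw),np.sin(yaw);R=np.array([[c,-sn],[sn,c]])
o=K[:2]-R@[-.0635,-.045];print('origin',o.round(4),'front edge x in printer',((P-o)@R)[:,0].mean())
np.savez('pose.npz',o=o,R=R,yaw=yaw)
for n,p in dict(FL=(-.08,.07,.13),FR=(-.08,-.07,.13),BL=(.08,.07,.13),BR=(.08,-.07,.13)).items():
    w=[*(o+R@p[:2]),p[2]];print(n,np.round(w,3),'top',proj(t,w)*f,'scene',proj(s,w)*f)
for q in [1.5,1.6,1.7,1.8,1.9]:
    for y in(.06,-.06):
        w=[*(o+R@[.062-.107*np.cos(q)+.01*np.sin(q),y]),.12+.107*np.sin(q)+.01*np.cos(q)]
        print(q,y,np.round(w,3),'top',(proj(t,w)*f).round(),'scene',(proj(s,w)*f).round())
for n,u,v,z in[('roll',492,237,.08),('bottle',268,281,.17),('tapeL',325,162,.08),('tapeR',372,160,.03)]: 
    w=plane(t,u/f,v/f,z);print(n,w.round(3),'in printer',(R.T@(w[:2]-o)).round(3))
a=t['color'][80:230,150:350][:,:,::-1];cv2.imwrite('pics/a.png',cv2.resize(a,(800,600),interpolation=cv2.INTER_CUBIC))
a=s['color'][130:290,220:400][:,:,::-1];cv2.imwrite('pics/b.png',cv2.resize(a,(675,600),interpolation=cv2.INTER_CUBIC))
E
```

```text
key [0.5019 0.0439 0.132 ] miss 0.00041892409929070786 35.0 36.0
yaw 0.1920403 n 50
origin [0.5557 0.1002] front edge x in printer -0.08048161163688933
FL [0.464 0.154 0.13 ] top [341.14423427 323.51563847] scene [420.86369411 252.24219614]
FR [0.491 0.016 0.13 ] top [438.2361471 303.6046274] scene [383.88019715 313.93437391]
BL [0.621 0.184 0.13 ] top [319.47419749 213.99753391] scene [511.81090484 284.51519081]
BR [0.648 0.047 0.13 ] top [415.41769276 194.32435262] scene [480.37799511 351.02170142]
1.5 0.06 [0.607 0.171 0.227] top [319. 209.] scene [508. 245.]
1.5 -0.06 [0.63  0.054 0.227] top [410. 190.] scene [479. 303.]
1.6 0.06 [0.618 0.173 0.227] top [318. 201.] scene [515. 248.]
1.6 -0.06 [0.641 0.056 0.227] top [409. 182.] scene [487. 306.]
1.7 0.06 [0.628 0.175 0.225] top [316. 193.] scene [522. 251.]
1.7 -0.06 [0.651 0.058 0.225] top [407. 175.] scene [494. 310.]
1.8 0.06 [0.639 0.177 0.222] top [315. 186.] scene [528. 254.]
1.8 -0.06 [0.661 0.06  0.222] top [405. 168.] scene [500. 314.]
1.9 0.06 [0.648 0.179 0.218] top [314. 179.] scene [534. 258.]
1.9 -0.06 [0.671 0.062 0.218] top [404. 161.] scene [507. 318.]
roll [ 0.593 -0.067  0.08 ] in printer [ 0.005 -0.171]
bottle [0.521 0.249 0.17 ] in printer [-0.006  0.153]
tapeL [0.711 0.182 0.08 ] in printer [0.168 0.051]
tapeR [0.727 0.114 0.03 ] in printer [ 0.171 -0.019]
```

View pics/a.png

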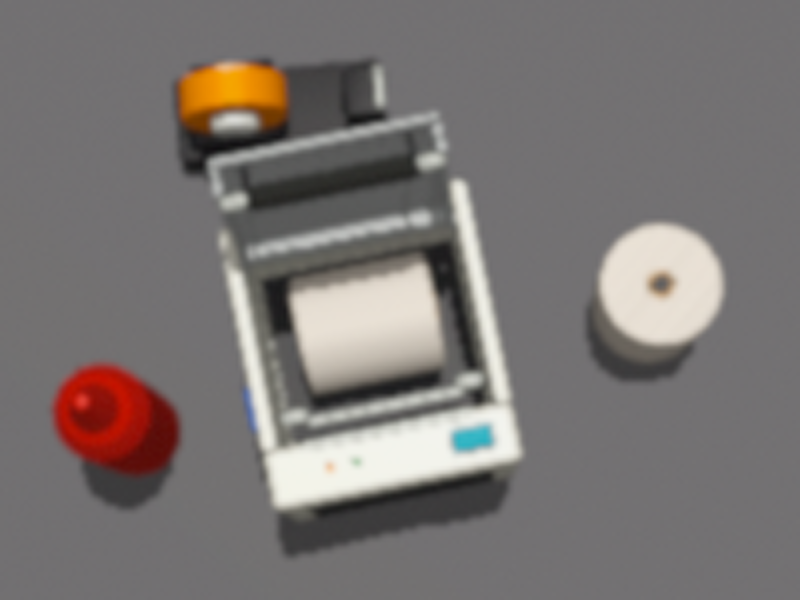

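View pics/b.png

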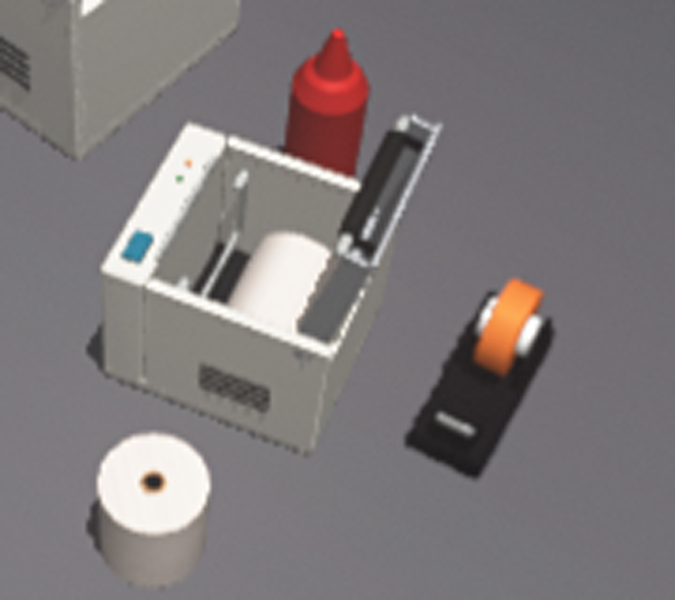

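```bash
cat > go.py <<'E'
import sys
from h import *
from scipy.spatial.transform import Rotation as Ro
p=np.load('pose.npz');o,R,yaw=p['o'],p['R'],float(p['yaw'])
s=bot.get_obs();T=Ro.from_rotvec(s['ee_rot']);pos=s['eef_pos']
print('t',s['time'],'printer-frame tcp mm',(R.T@(pos[:2]-o)*1000).round(1),round(pos[2]*1000,1),'F',s['force'].round(2),'q7',s['qpos'][6].round(2))
tx=T.as_matrix()[:,0];a=np.arctan2(tx[1],tx[0])
# tool z down: +turn about tool z lowers world yaw
d=(a-yaw+np.pi/2)%np.pi-np.pi/2
print('turn deg',np.degrees(d).round(2),'tool axis z',T.as_matrix()[:,2].round(4))
for w in sys.argv[1:]:
    x,y,z=[float(v)/1000 for v in w.split(',')]
    W=np.array([*(o+R@[x,y]),z]);print(w,'shift mm',(T.inv().apply(W-pos)*1000).round(1))
E
python3 go.py 128,0,300 128,0,197 300,0,300
```

```text
t 0.1 printer-frame tcp mm [-177.7  560.3] 230.7 F [-0.12 -0.18  0.21] q7 -0.07
turn deg -35.0 tool axis z [-4.0e-04 -1.1e-03 -1.0e+00]
128,0,300 shift mm [-571.8 -283.8  -68.9]
128,0,197 shift mm [-571.7 -283.6   34.1]
300,0,300 shift mm [-712.7 -185.1  -69. ]
```

>>> jog_arm([
  [0,0,-60,0,0],
  [-60,-30,-69,-10,0],
  [-110,-55,-69,-20,0],
  [-160,-80,-69,-30,0],
  [-210,-105,-69,-35,0],
  [-260,-130,-69,-35,0],
  [-310,-155,-69,-35,0],
  [-360,-180,-69,-35,0],
])

```text
time: 1.1
eef_pos: [0.531, 0.3042, 0.3002]
ee_rot: [0.301, -3.127, 0.0]
force: [-0.3, 1.5, -0.1]
gripper_width: -0.001
finger_force: 0.0
```

```bash
python3 go.py 128,0,300 128,0,197
```

```text
t 1.1 printer-frame tcp mm [ 14.7 204.9] 300.2 F [-0.32  1.45 -0.05] q7 1.18
turn deg 0.0 tool axis z [-3.e-04 -1.e-04 -1.e+00]
128,0,300 shift mm [-1.133e+02 -2.049e+02  2.000e-01]
128,0,197 shift mm [-113.3 -204.9  103.2]
```

>>> jog_arm([
  [-28,-50,0,0,0],
  [-56,-100,0,0,0],
  [-84,-150,0,0,0],
  [-113,-205,0,0,0],
  [-113,-205,0,0,0],
  [-113,-205,50,0,0],
  [-113,-205,75,0,0],
  [-113,-205,75,0,0],
])

```text
time: 2.1
eef_pos: [0.6788, 0.1265, 0.2232]
ee_rot: [0.302, -3.123, 0.001]
force: [-0.3, 0.2, 1.1]
gripper_width: -0.0
finger_force: 0.0
```

```bash
python3 go.py 128,0,197; python3 - <<'E'
from h import *
s=cam('scene');a=s['color'][90:290,220:420][:,:,::-1];w=cam('wrist')['color'][:,:,::-1]
cv2.imwrite('pics/c.png',np.hstack([cv2.resize(a,(400,400)),cv2.resize(w,(400,400))]))
E
```

```text
t 2.1 printer-frame tcp mm [125.9   2.3] 223.2 F [-0.28  0.22  1.08] q7 1.58
turn deg 0.04 tool axis z [-0.0039 -0.001  -1.    ]
128,0,197 shift mm [-2.2 -2.3 26.2]
```

View pics/c.png

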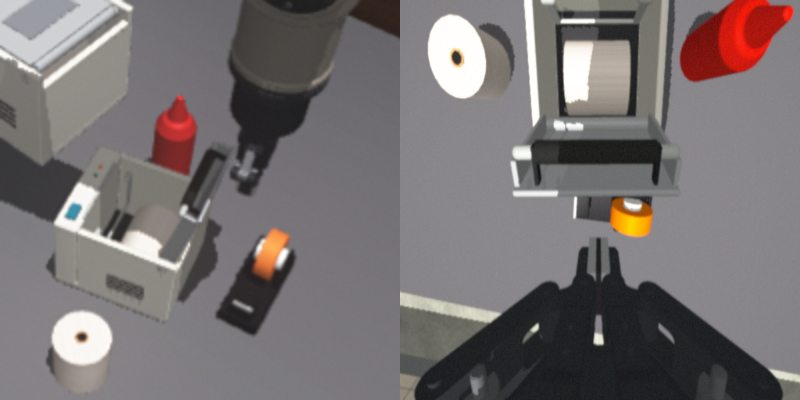

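The left half (scene) shows the closed fingers at (245,170), just behind the cover. The right half (wrist) shows the tips at (598,245), behind the cover edge at y≈193 and above the dispenser.

>>> jog_arm([
  [0,-2,24,0,0],
  [0,-2,24,0,0],
  [10,-2,24,0,0],
  [18,-2,24,0,0],
  [26,-2,24,0,0],
  [34,-2,24,0,0],
  [42,-2,24,0,0],
  [50,-2,24,0,0],
])

```text
time: 3.2
eef_pos: [0.631, 0.1145, 0.2013]
ee_rot: [-0.301, 3.127, -0.0]
force: [0.1, 0.8, 0.9]
gripper_width: -0.0
finger_force: 0.3
```

>>> jog_arm([
  [7,0,0,0,0],
  [14,0,0,0,0],
  [21,0,0,0,0],
  [28,0,0,0,0],
  [35,0,0,0,0],
  [42,0,0,0,0],
  [48,0,0,0,0],
  [54,0,0,0,0],
])

```text
time: 4.2
eef_pos: [0.5781, 0.1042, 0.2013]
ee_rot: [0.301, -3.127, 0.0]
force: [0.6, -0.1, 0.2]
gripper_width: -0.001
finger_force: 0.0
```

```bash
python3 go.py 20,0,197; python3 - <<'E'
from h import *
s=cam('scene');a=s['color'][90:290,220:420][:,:,::-1];w=cam('wrist')['color'][:,:,::-1]
cv2.imwrite('pics/d.png',np.hstack([cv2.resize(a,(400,400)),cv2.resize(w,(400,400))]))
E
```

```text
t 4.2 printer-frame tcp mm [22.8 -0.4] 201.3 F [ 0.6  -0.07  0.18] q7 1.56
turn deg -0.0 tool axis z [-1.e-04 -0.e+00 -1.e+00]
20,0,197 shift mm [2.8 0.4 4.3]
```

View pics/d.png

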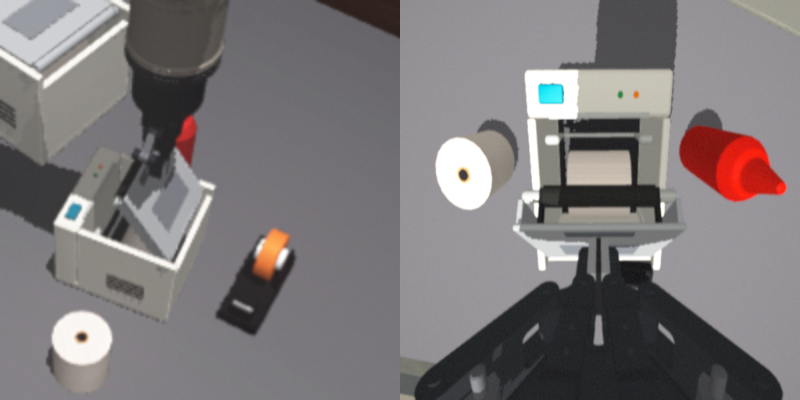

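The scene half shows the cover tipped to about 1 rad at (165,200), with the finger behind it. The printer and bystanders haven't moved. I'll push on a little and let it fall.

>>> jog_arm([
  [8,0,0,0,0],
  [16,0,0,0,0],
  [24,0,0,0,0],
  [32,0,0,0,0],
  [32,0,0,0,0],
  [32,0,0,0,0],
  [32,0,0,0,0],
  [32,0,0,0,0],
])

```text
time: 5.3
eef_pos: [0.5472, 0.0982, 0.2012]
ee_rot: [0.301, -3.127, 0.0]
force: [-0.8, 0.4, 0.6]
gripper_width: -0.002
finger_force: 0.0
```

>>> jog_arm([
  [12,0,-10,0,0],
  [23,0,-10,0,0],
  [23,0,-10,0,0],
  [23,0,-10,0,0],
  [23,0,-10,0,0],
  [23,0,-10,0,0],
  [23,0,-10,0,0],
  [23,0,-10,0,0],
])

```text
time: 6.3
eef_pos: [0.5245, 0.0938, 0.2112]
ee_rot: [0.301, -3.127, 0.0]
force: [0.0, 0.2, 0.6]
gripper_width: 0.002
finger_force: 0.0
```

```bash
python3 go.py -33,0,145; python3 - <<'E'
from h import *
s=cam('scene');a=s['color'][90:290,220:420][:,:,::-1];w=cam('wrist')['color'][:,:,::-1]
cv2.imwrite('pics/e.png',np.hstack([cv2.resize(a,(400,400)),cv2.resize(w,(400,400))]))
E
```

```text
t 6.3 printer-frame tcp mm [-31.8  -0.4] 211.2 F [0.04 0.25 0.57] q7 1.52
turn deg -0.01 tool axis z [-2.e-04 -1.e-04 -1.e+00]
-33,0,145 shift mm [ 1.2  0.4 66.2]
```

View pics/e.png

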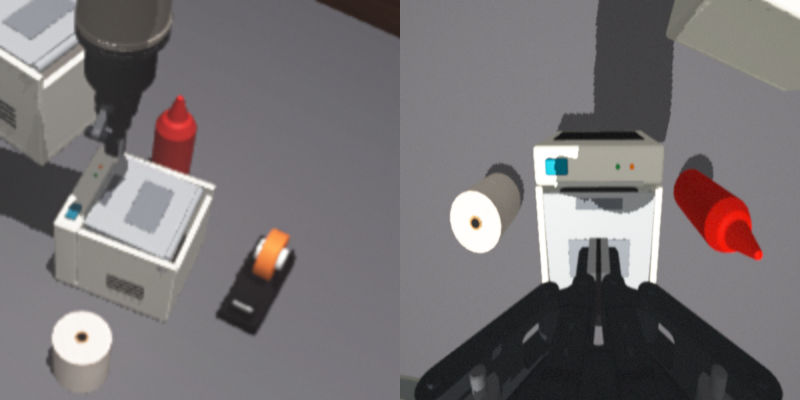

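The cover has dropped onto its hooks: in the scene half it lies nearly flat around (150,200), and the key at (75,210) is clear. Next I'll press the front edge.

>>> jog_arm([
  [1,0,40,0,0],
  [1,0,62,0,0],
  [1,0,68,0,0],
  [1,0,71,0,0],
  [1,0,73,0,0],
  [1,0,75,0,0],
  [1,0,77,0,0],
  [1,0,78,0,0],
])

```text
time: 7.4
eef_pos: [0.5237, 0.0936, 0.1339]
ee_rot: [-0.301, 3.127, 0.0]
force: [-2.4, -0.9, 3.3]
gripper_width: 0.0
finger_force: 1.5
```

```bash
python3 go.py -33,0,130
```

```text
t 7.4 printer-frame tcp mm [-32.7  -0.4] 133.9 F [-2.38 -0.85  3.27] q7 1.55
turn deg -0.01 tool axis z [ 6.e-04  3.e-04 -1.e+00]
-33,0,130 shift mm [0.3 0.4 3.9]
```

>>> jog_arm([
  [0,0,1,0,0],
  [0,0,2,0,0],
  [0,0,3,0,0],
  [0,0,4,0,0],
  [0,0,4,0,0],
])

```text
time: 8.02
eef_pos: [0.5237, 0.0936, 0.1298]
ee_rot: [-0.301, 3.127, 0.0]
force: [-5.6, -1.3, 12.9]
gripper_width: 0.001
finger_force: 6.6
```

>>> jog_arm([
  [0,0,0.3,0,0],
  [0,0,0.3,0,0],
  [0,0,0.3,0,0],
])

```text
time: 8.4
eef_pos: [0.5237, 0.0937, 0.1298]
ee_rot: [-0.301, 3.127, 0.001]
force: [-6.4, -1.9, 18.3]
gripper_width: -0.005
finger_force: 9.0
```

>>> jog_arm([
  [0,0,-10,0,0],
  [0,0,-20,0,0],
  [15,-22,-20,0,0],
  [31,-45,-20,0,0],
  [31,-45,-20,0,0],
  [31,-45,-20,0,0],
])

```text
time: 9.15
eef_pos: [0.5021, 0.044, 0.1494]
ee_rot: [-0.301, 3.126, 0.001]
force: [0.4, -0.7, 0.1]
gripper_width: -0.002
finger_force: 0.0
```

```bash
python3 go.py -63.5,-45,137; python3 - <<'E'
from h import *
s=cam('scene');a=s['color'][130:250,230:350][:,:,::-1];w=cam('wrist')['color'][:,:,::-1]
cv2.imwrite('pics/f.png',np.hstack([cv2.resize(a,(400,400)),cv2.resize(w,(400,400))]))
E
```

```text
t 9.15 printer-frame tcp mm [-63.3 -44.9] 149.4 F [ 0.42 -0.67  0.13] q7 1.63
turn deg 0.01 tool axis z [ 7.e-04  4.e-04 -1.e+00]
-63.5,-45,137 shift mm [ 0.2 -0.1 12.4]
```

View pics/f.png

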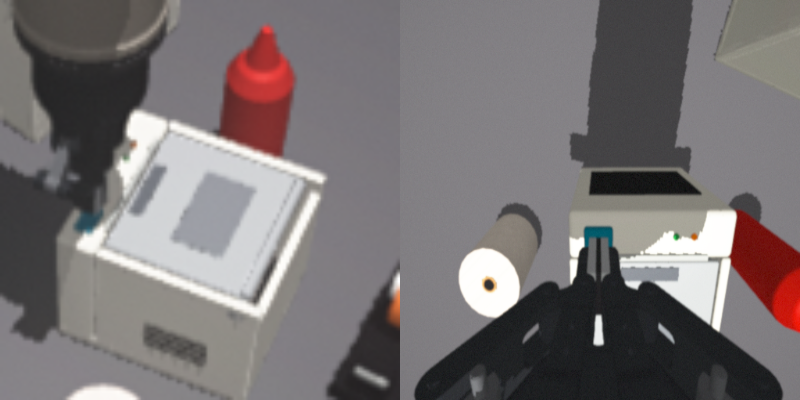

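The cover lies flush (scene half, around (190,200)), which fits the hard stop at z≈130 mm. The tips are over the teal key, at (598,240) in the wrist half.

>>> jog_arm([
  [0,0,10,0,0],
  [0,0,13,0,0],
  [0,0,15,0,0],
  [0,0,16,0,0],
  [0,0,17,0,0],
  [0,0,17,0,0],
  [0,0,17,0,0],
])

```text
time: 10.12
eef_pos: [0.5017, 0.0436, 0.1321]
ee_rot: [-0.301, 3.127, 0.0]
force: [-2.6, 1.7, 4.5]
gripper_width: -0.002
finger_force: 1.9
```

>>> jog_arm([
  [0,0,0.5,0,0],
  [0,0,0.5,0,0],
])

```text
time: 10.38
eef_pos: [0.5017, 0.0436, 0.1319]
ee_rot: [-0.301, 3.127, 0.0]
force: [-5.3, 1.3, 11.5]
gripper_width: -0.003
finger_force: 6.0
```

>>> jog_arm([
  [0,0,-8,0,0],
  [0,0,-40,0,0],
  [0,0,-90,0,0],
  [0,0,-140,0,0],
  [0,0,-140,0,0],
  [0,0,-140,0,0],
])

```text
time: 11.12
eef_pos: [0.5016, 0.0434, 0.2714]
ee_rot: [-0.301, 3.127, -0.0]
force: [0.4, 0.4, -0.7]
gripper_width: -0.0
finger_force: 0.0
```

```bash
python3 - <<'E'
from h import *
s=cam('scene');t=cam('top')
a=s['color'][120:300,220:400][:,:,::-1];b=t['color'][80:230,150:350][:,:,::-1]
cv2.imwrite('pics/g.png',np.hstack([cv2.resize(a,(400,400)),cv2.resize(b,(400,400))]))
E
```

```text
(no output)
```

View pics/g.png

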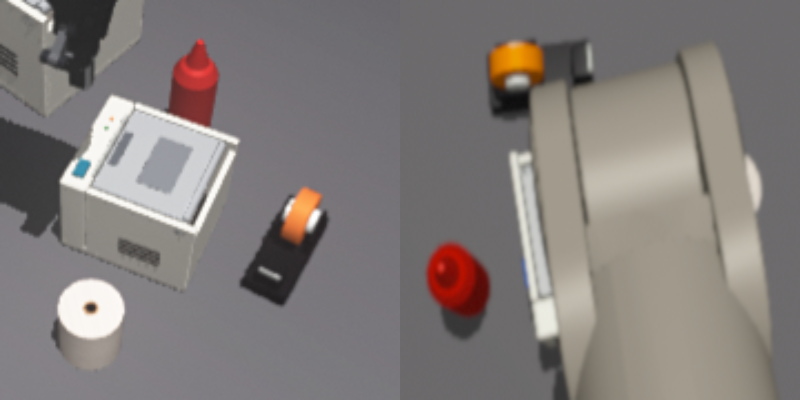

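The scene half shows the cover shut and flush at (165,165), the key back up at (82,168), and the roll, bottle and dispenser where they started. The key bottomed on its stop at 131.9 mm (11.5 N). Handing in.

```bash
python3 -c "
from station import bot
print(bot.hand_in())"
```

```text
the job is handed in; nothing more can be done
None
```

The cover is shut and flush, the feed key was pressed to its stop and sprang back, and the spare roll, bottle and dispenser look unmoved; the job was handed in at about 11 s, with no verdict returned, and the cover press briefly read 18 N against the 15 N advised.

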